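Index the serving carousel to its next notch

TASK

Turn the condiment carousel on to its next notch: pull the spring ring up until its pin is clear, swing the tray counter-clockwise (seen from above), and let the pin drop fully home in the very next notch, then let go. Feel for the notch gently, never forcing the pin sideways against metal, keep the jar and the salt shaker standing on the tray and do not shift the mug.

Things in the scene. Friction and masses are not known exactly. Their poses are not given: they have to be found in the camera images.
- axis_top (a point): Centre of the carousel on its upright turning axis, at the tray's upper face, 38 mm above the worktop: a round wooden tray (170 mm across, 8 mm thick, low lip) turning on a fixed steel foot (260 mm across, 10 mm thick). Does not move in a run; place and yaw vary. Its x axis points from the turning axis to the FIRST notch, z up.
- ring_mid (a point): Middle of the upright steel pull ring (42 mm across, 9 mm round bar) on the tray's lug, 115 mm out from the turning axis, 86 mm up with the pin home; ring top 107 mm, its collar below 60 mm, all rising with it. The ring's plane passes through the turning axis: pinch from above, jaws closing along the swing. x points outward, y along the counter-clockwise swing, z up; moves with it.
- pin_end (a point): Centre of the lower end of the index pin, right under the ring, 12 mm above the worktop when home. Round steel pin, 10 mm thick, square-cut end; x, y as the ring's. The notches are 12.5 mm wide along the swing and 10 mm deep, so it drops only within about 1.2 mm of a notch's middle. Over 35 N between pin and strip counts as forcing; a hard pinch off the ring's middle loads it too.
- first_notch (a point): Middle of the first notch (pin's start) at the strip's top, 22 mm above the worktop. From it a level track of two notched metal strips runs counter-clockwise round the foot, under the ring. The pin, resting on it under its spring, slides along with about 3 N in all at the ring, and snaps into the first notch it meets if the ring is free to drop 10 mm.
- tray (a joint): Turn of the tray, rad, counter-clockwise from above positive, 0 at the first notch (start); friction 0.10 N m, ends of travel -0.2 and 1.5. The next notch lies anywhere from 0.60 to 0.90 (its strip is clamped differently each time and is not measured); a further notch, the wrong one, lies 0.45 beyond it. Up to 0.5 there is none.
- index_ring (a joint): Lift of ring and pin, m: 0 = pin fully home in a notch, about 0.010 = pin end resting on the strip between notches, 0.016 = end of travel (do not pull beyond). A spring pulls down with about 5 N when home, 8 to 9 N when lifted clear.
- spice_jar: Spice jar with a yellow-brown cap, 42 mm across, 106 mm tall, loose on the tray's side away from the ring; origin at the centre of its underside.
- salt_shaker: Clear and grey salt shaker, 44 mm across, 90 mm tall, loose on the tray's side away from the ring; origin at the centre of its underside.
- mug: Cream mug, 78 mm across, 116 mm with its handle, 101 mm tall, loose on the worktop left of the carousel; origin at the centre of its underside.

How it is judged:
By the outcome, as a careful person would: the job done as asked, in the order asked, and still so for the second after the job is handed in, with the robot touching nothing.
It also fails if it takes over 40 s, if anything falls off the work surface, if the arm or the gripper's body presses on something with over 40 N, if the wrist force passes 120 N, or if a joint passes its speed limit or range.

ROBOT

A 6-joint arm with a two-finger parallel gripper is mounted at the origin on a cart in front of the work surface, level with it; the furniture and walls round the work are solid. World frame = base frame: x ahead of the robot, y to its left, z up, the work surface at z = 0. Lengths are in m, angles in degrees, forces in N, time in s.
With the tool pointing down it reaches from about 0.3 to 0.85 m from the base axis. Payload 4.2 kg.
Tool frame: the origin (TCP) lies midway between the tips of the shut fingers; the grasp point (between the pads) lies 19 mm behind it (robot.grip_depth is the distance from the TCP to the grasp point, in m); z points along the fingers, y is the direction in which the jaws open and shut (so a half turn about z gives the same grasp; the last joint's range is limited). The gripper opens to 91 mm and grips with 3 to 60 N. Pads are 32 mm wide; open, the fingers measure 118 mm over their backs; the gripper's body (76 mm by 178 mm) begins 60 mm behind the grasp point.
Start: joints at [64.802, 18.312, 89.639, -0, 72.044, -1.146], TCP at [0.234, 0.525, 0.214] pointing down, gripper open.
Joint ranges: [-177.97, 177.97], [-48.28, 115.42], [12.27, 149.76], [-77.06, 257.06], [2.81, 150.46], [-146.56, 146.56]. Speed limits (degrees/s): [147.25, 147.25, 180, 180, 180, 180].

INTERFACE

Orientations are given as [roll, pitch, yaw] about the fixed x, y, z axes, in that order (R = Rz(yaw) Ry(pitch) Rx(roll)).
In Python, from station import robot gives the robot as it stands.
- The arm moves only by the tool servo_tool, never from a script. Its argument "steps" is a list that holds one entry, the list of rows, each a list of 5 numbers: the opening, from -1 (shut) to 1 (fully open), so that 0 is half open, then the shift along the tool's x, y, z in mm, then the turn about the tool's z in rad. In form: [[[grip, tx, ty, tz, spin], ...]]. A call has 1 to 10 rows; each row is the pose to reach, as a shift and turn from the pose commanded when the call began, along the tool's axes at that moment; what a row does not reach only later rows make up. A row lasts 1/12 s, in which the tool goes at most 41.7 mm and 7.16 degrees, less where a joint would pass 70% of its speed; a pose out of reach is approached as far as the arm can. A call with a gripper value outside its range is refused whole. The fingers move at their own pace and stop on an object; "newtons" is the grip in N (left out, the last holds). Time passes only in rows, so rows that repeat a pose let the fingers close. It gives the time, the measured TCP pose, the force and the opening at its end, in the units of the state.
- robot.get_obs(): the state, without advancing time (a new reading comes with each control period).
- robot.capture(name): name is "side" or "top" or "wrist"; returns (picture, depth): 400x640x3 uint8, blue, green, red; 400x640 float32, m along the optical axis (not along the pixel's ray), 0 where there is no reading.
- robot.get_calibration(name): a dict with "fov_y" (degrees; the focal length in pixels is half the picture's height over the tangent of half this angle, whatever the lens; pixels are square), "cx", "cy" (the principal point, pixels), "cam_to_world" (4x4, takes a point from camera to world coordinates). Camera axes: x right, y down, z forward; pixel columns grow to the right and rows downward; lengths in m; the calibration is good to about 2 mm. A picture is of the moment at which its call begins: read the wrist's pose just before it. get_calibration takes no time and is no camera call; for the wrist camera it gives the pose at the moment of the call.
- robot.hand_in(): hands the job in, once; it reports no verdict.
Trained networks look in the newest picture that a camera, given by its name, has taken for a name from the list of things; names that differ only in an ending like _2 or _b are one class to them, and where a whole thing is asked for, a point or a joint stands for the part that bears it (a point fixed in the world has none). Each returns a list of dicts, best first, with "p" (0 to 1); they miss things now and then, are a little off and sometimes report something else, mostly with a low value. They report only what shows in the picture. A call takes as long as a camera call.
- robot.boxes_of(camera, target): "box" ([left, top, width, height] in pixels, round what is visible of it).
- robot.cut_out(camera, target): "mask" (400x640 bool, what is visible of it) and "box" ([left, top, width, height] in pixels, round what is visible of it).
- robot.mark_of(camera, target): "uv" ([column, row] in pixels: a listed point, or the origin of a listed thing).
The state is a dict: "t": time; "joint_pos": joint angles; "joint_vel": joint speeds; "joint_torque": joint torques, N m; "position": TCP position; "tool_rot": TCP orientation; "wrist_force": force on the tool from outside, world axes, zero at the start; "moment": the same for the moment, N m; "gripper_width": finger opening in m.
Only numpy, scipy, OpenCV 4.12 (cv2) and the standard library are available. Lean on these libraries where they do the work, as an engineer would, in place of code of your own. Each camera call takes 0.05 s, during which the arm holds its last target.

## Working session

There is one attempt and no reset: what is moved stays moved. The work goes in short steps, Python scripts to look and compute and a tool call to move; the robot and the scene stay as the last step left them, time stands still between calls to the robot, and variables do not carry over. Pictures are saved under pics/ and viewed, and the job is handed in when it is done.

Besides the shell and the picture viewer there is one more tool, called after "Emit:" as name(argument=value, ...) on one line, values as JSON. servo_tool: Moves the arm, as the interface text tells. Its arguments: {"type":"object","properties":{"steps":{"type":"array"},"newtons":{"type":"number"}},"required":["steps"]}

```bash
mkdir -p pics; ls; cat > h.py <<'E'
import numpy as np, cv2
from station import robot
def px2w(cam,uv,d,cal=None):
    c=cal or robot.get_calibration(cam); f=200/np.tan(np.radians(c["fov_y"])/2)
    p=np.array([(uv[0]-c["cx"])*d/f,(uv[1]-c["cy"])*d/f,d,1]); return (np.array(c["cam_to_world"])@p)[:3]
def px2z(cam,uv,z,cal=None):
    c=cal or robot.get_calibration(cam)
    a=px2w(cam,uv,0.0,c); b=px2w(cam,uv,1.0,c); return a+(b-a)*(z-a[2])/(b[2]-a[2])
def w2px(cam,p):
    c=robot.get_calibration(cam); f=200/np.tan(np.radians(c["fov_y"])/2)
    q=np.linalg.inv(np.array(c["cam_to_world"]))@np.append(p,1); return [c["cx"]+f*q[0]/q[2],c["cy"]+f*q[1]/q[2]]
E
python3 - <<'E'
from h import *
for n in ("side","top","wrist"):
    im,d=robot.capture(n); cv2.imwrite(f"pics/a_{n}.png",im); np.save(f"d_{n}.npy",d)
    for t,z in (("axis_top",.038),("ring_mid",.086),("pin_end",.012),("first_notch",.022),("mug",0),("spice_jar",.038),("salt_shaker",.038)):
        for r in robot.mark_of(n,t)[:2]: print(n,t,np.round(r["uv"],1),round(r["p"],2),px2z(n,r["uv"],z).round(4))
o=robot.get_obs(); print(o)
E
```

```text
pics
side axis_top [384.7 274.5] 0.94 [0.566  0.0902 0.038 ]
side ring_mid [321.7 247. ] 0.66 [0.4708 0.157  0.086 ]
side first_notch [322.3 271.3] 0.83 [0.4762 0.1684 0.022 ]
side first_notch [269.4 217.6] 0.28 [0.4516 0.4167 0.022 ]
side mug [271.7 216.8] 0.73 [0.469  0.4564 0.    ]
side spice_jar [404.6 290.2] 0.9 [0.5729 0.0375 0.038 ]
side spice_jar [270.7 216.8] 0.52 [0.4475 0.3911 0.038 ]
side salt_shaker [404.3 265.5] 0.66 [0.6141 0.0977 0.038 ]
top axis_top [396.1 191.9] 0.78 [0.5634 0.0899 0.038 ]
top ring_mid [372.  229.8] 0.66 [0.4673 0.1583 0.086 ]
top first_notch [366.4 226. ] 0.77 [0.4806 0.1617 0.022 ]
top mug [253.2 229.3] 0.56 [0.4725 0.4425 0.    ]
top mug [395.9 189.7] 0.22 [0.5755 0.0816 0.    ]
top spice_jar [417.  188.6] 0.68 [0.572  0.0381 0.038 ]
top spice_jar [249.8 229.9] 0.35 [0.4687 0.4442 0.038 ]
top salt_shaker [389.9 171.5] 0.71 [0.6143 0.1041 0.038 ]
wrist mug [335.7 344.2] 0.57 [0.468  0.4467 0.    ]
{'t': 1.2, 'joint_pos': array([ 6.48018125e+01,  1.83122526e+01,  8.96385986e+01,  1.80869064e-03,
        7.20432501e+01, -1.14741005e+00]), 'joint_vel': array([ 0.06904507, -0.05713685,  0.01552833,  0.036573  ,  0.09844521,
       -0.1032983 ]), 'joint_torque': array([-2.60279681e-03, -4.12351120e+01, -2.32231557e+01,  7.25820567e-02,
        3.79700039e-02,  2.53869280e-05]), 'position': array([0.23435342, 0.52510205, 0.21397511]), 'tool_rot': array([ 1.79994068e+02, -1.60218084e-03,  1.55948665e+02]), 'wrist_force': array([0.42888679, 0.2338094 , 0.15059177]), 'moment': array([ 0.05532442, -0.00859921, -0.03184791]), 'gripper_width': 0.09151170486496499}
```

View pics/a_side.png

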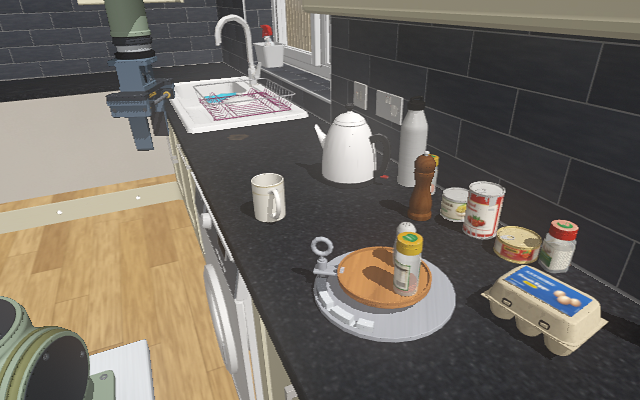

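View pics/a_top.png

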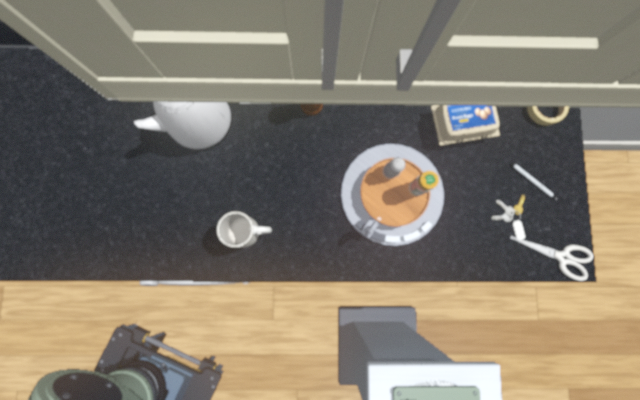

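```bash
python3 - <<'E'
import cv2
a=cv2.imread('pics/a_side.png');cv2.imwrite('pics/a_side_c.png',cv2.resize(a[190:340,250:450],None,fx=4,fy=4,interpolation=2))
a=cv2.imread('pics/a_top.png');cv2.imwrite('pics/a_top_c.png',cv2.resize(a[130:270,300:480],None,fx=4,fy=4,interpolation=2))
E
```

```text
(no output)
```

View pics/a_side_c.png

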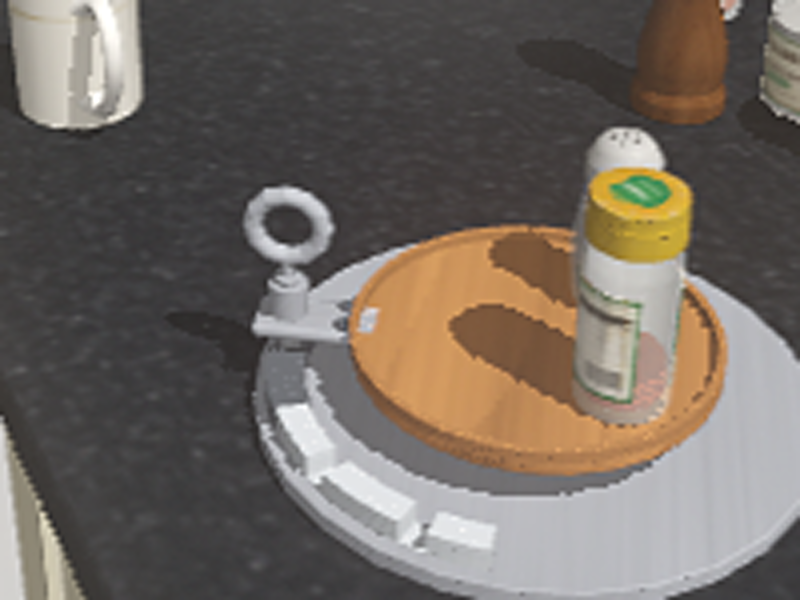

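View pics/a_top_c.png

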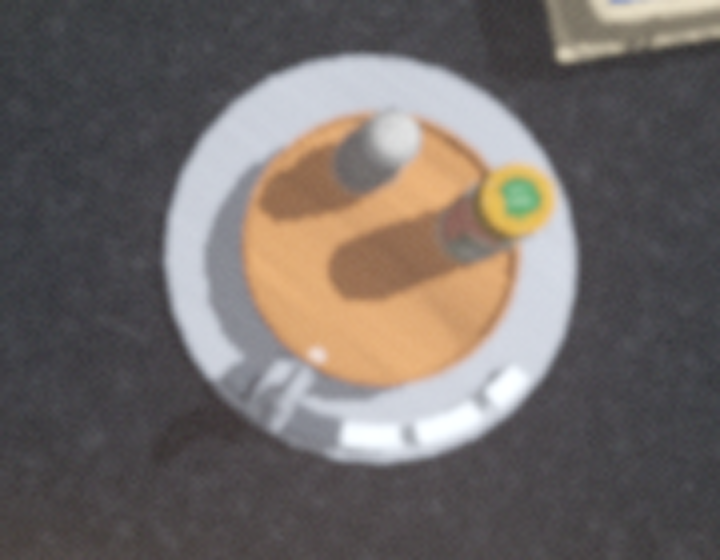

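The carousel sits at about (384,274) px in the side view, with the ring at (321,247). The strip gaps (notches) show at about (402,239) and (421,229) in the top view. Networks and geometry agree: ring radius is about 115 mm, at about 139°. Next I move the wrist camera nearer to measure.

```bash
cat >> h.py <<'E'
def delta(p,yaw):
    o=robot.get_obs(); y=np.radians(o["tool_rot"][2]); d=np.array(p)-o["position"]
    s=-(np.radians(yaw)-y); s=(s+np.pi)%(2*np.pi)-np.pi
    x=np.array([np.cos(y),np.sin(y)]); Y=np.array([np.sin(y),-np.cos(y)])
    return np.round([d[:2]@x*1e3,d[:2]@Y*1e3,-d[2]*1e3,s],4)
E
python3 - <<'E'
from h import *
c=robot.get_calibration("wrist"); T=np.array(c["cam_to_world"]); print(T.round(3),c["fov_y"])
print(delta([.45,.16,.25],139))
print(robot.get_obs()["tool_rot"])
E
```

```text
[[ 0.406  0.872  0.272  0.156]
 [ 0.914 -0.388 -0.121  0.559]
 [-0.     0.298 -0.955  0.384]
 [ 0.     0.     0.     1.   ]] 62.21838292646315
[-3.457235e+02 -2.455163e+02 -3.602490e+01  2.958000e-01]
[ 1.79994068e+02 -1.60218084e-03  1.55948665e+02]
```

Emit:
servo_tool(steps=[[[1,-34,-24,-4,0.03],[1,-69,-49,-7,0.06],[1,-104,-74,-11,0.09],[1,-138,-98,-14,0.12],[1,-173,-123,-18,0.15],[1,-208,-147,-22,0.18],[1,-242,-172,-25,0.21],[1,-276,-196,-29,0.24],[1,-311,-221,-32,0.27],[1,-346,-246,-36,0.296]]])

```text
t: 2.03
position: [0.4459, 0.1656, 0.2495]
tool_rot: [180.0, 0.0, 138.9]
wrist_force: [0.2, 0.0, -0.8]
gripper_width: 0.0912
```

Emit:
servo_tool(steps=[[[1,0,0,0,0],[1,0,0,0,0],[1,0,0,0,0]]])

```text
t: 2.28
position: [0.4451, 0.1677, 0.249]
tool_rot: [180.0, -0.0, 138.9]
wrist_force: [-0.7, -0.3, -0.4]
gripper_width: 0.0912
```

```bash
python3 - <<'E'
from h import *
n="wrist"
o=robot.get_obs(); print(o["t"],o["position"],o["tool_rot"],o["wrist_force"])
cal=robot.get_calibration(n)
im,d=robot.capture(n); cv2.imwrite("pics/b_wrist.png",im); np.save("d_wrist.npy",d); np.save("cal.npy",cal,allow_pickle=True)
for t,z in (("axis_top",.038),("ring_mid",.086),("pin_end",.012),("first_notch",.022)):
    for r in robot.mark_of(n,t)[:2]: print(n,t,np.round(r["uv"],1),round(r["p"],2),px2z(n,r["uv"],z,cal).round(4))
E
```

```text
2.2833 [0.44505951 0.16767439 0.24901166] [ 1.79992088e+02 -4.70220336e-02  1.38947599e+02] [-0.67219443 -0.27575546 -0.43364572]
wrist axis_top [335.7 276.2] 0.58 [0.5617 0.0946 0.038 ]
wrist ring_mid [333.  207.1] 0.57 [0.4738 0.1618 0.086 ]
wrist first_notch [329.4 188.2] 0.76 [0.4699 0.1626 0.022 ]
```

View pics/b_wrist.png

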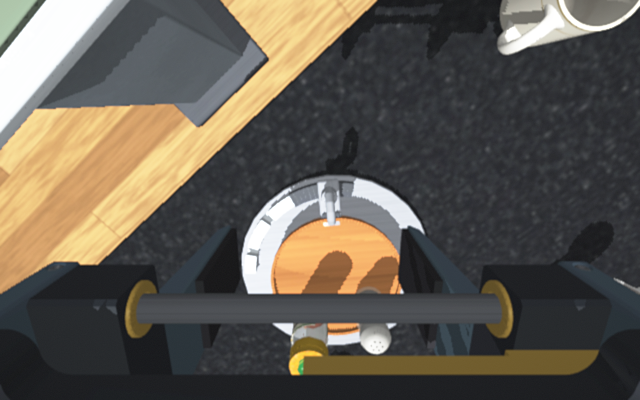

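```bash
cat > fit.py <<'E'
from h import *
from scipy.optimize import minimize
import sys
ims={"side":"a_side","top":"a_top","wrist":"b_wrist"}
def proj(cal,P):
    f=200/np.tan(np.radians(cal["fov_y"])/2); q=(P-np.array(cal["cam_to_world"])[:3,3])@np.array(cal["cam_to_world"])[:3,:3]
    return (cal["cx"]+f*q[:,0]/q[:,2]).astype(np.float32),(cal["cy"]+f*q[:,1]/q[:,2]).astype(np.float32)
th=np.linspace(0,2*np.pi,720,endpoint=False)
def samp(g,cal,c,r,z):
    P=np.c_[c[0]+r*np.cos(th),c[1]+r*np.sin(th),np.full(720,z)]
    u,v=proj(cal,P); return cv2.remap(g,u.reshape(1,-1),v.reshape(1,-1),cv2.INTER_LINEAR)[0]
if __name__=="__main__":
  for n in ims:
    im=cv2.GaussianBlur(cv2.imread(f"pics/{ims[n]}.png"),(3,3),0).astype(np.float32)
    cal=robot.get_calibration(n)
    for name,r,z,ch in (("foot",.130,.010,im.sum(2)),("tray",.085,.040,im[:,:,2]-im[:,:,0])):
        def cost(c):
            a=samp(ch,cal,c,r-.004,z)-samp(ch,cal,c,r+.004,z); return -np.mean(np.clip(np.abs(a),0,120))
        best=min(((cost((x,y)),x,y) for x in np.arange(.55,.58,.001) for y in np.arange(.075,.105,.001)))
        m=minimize(cost,best[1:],method="Nelder-Mead",options=dict(initial_simplex=[best[1:],(best[1]+.001,best[2]),(best[1],best[2]+.001)]))
        print(n,name,m.x.round(4),m.fun)
E
python3 fit.py
```

```text
side foot [0.5615 0.0887] -104.80225372314453
side tray [0.5599 0.0863] -60.09169006347656
top foot [0.562 0.089] -120.0
top tray [0.5646 0.0938] -73.90838623046875
wrist foot [0.5609 0.0976] -88.73582458496094
wrist tray [0.5636 0.0922] -73.61158752441406
```

```bash
python3 - <<'E'
from fit import *
A=(.562,.0893)
rows=[]
t=np.radians(np.arange(110,230,.2)); R=np.arange(.09,.135,.0005)
for n in ims:
    im=cv2.imread(f"pics/{ims[n]}.png"); cal=robot.get_calibration(n)
    TT,RR=np.meshgrid(t,R)
    P=np.c_[(A[0]+RR*np.cos(TT)).ravel(),(A[1]+RR*np.sin(TT)).ravel(),np.full(TT.size,.022)]
    u,v=proj(cal,P); w=cv2.remap(im,u.reshape(TT.shape),v.reshape(TT.shape),cv2.INTER_CUBIC)
    rows.append(cv2.resize(w,None,fx=1.3,fy=2)); 
cv2.imwrite("pics/polar.png",np.vstack(rows)); print(np.vstack(rows).shape)
im=cv2.imread("pics/b_wrist.png"); cv2.imwrite("pics/b_crop.png",cv2.resize(im[160:290,220:440],None,fx=3.6,fy=3.6,interpolation=2))
E
```

```text
(546, 780, 3)
```

View pics/polar.png

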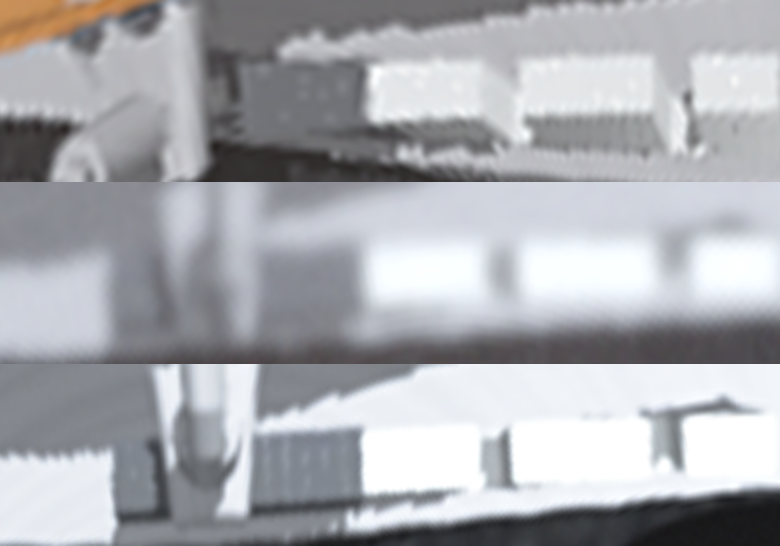

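View pics/b_crop.png

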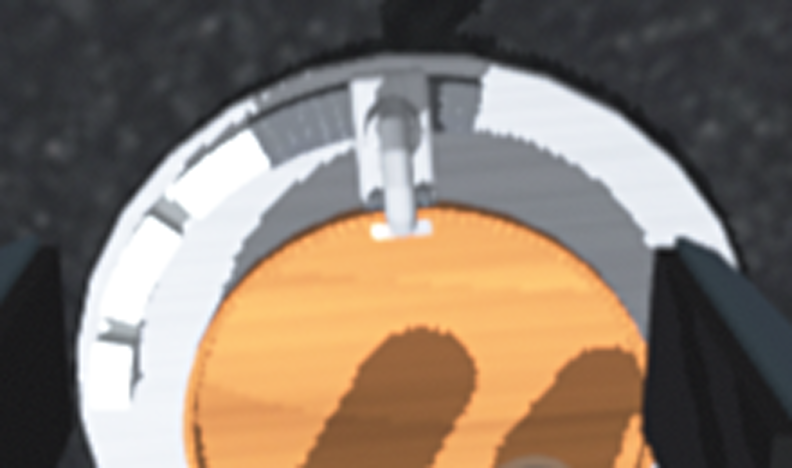

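```bash
cat > ring.py <<'E'
from h import *
def cloud(n,d,cal,lo=.063,hi=.115,c=(.472,.160),rad=.04):
    f=200/np.tan(np.radians(cal["fov_y"])/2); v,u=np.mgrid[:400,:640]
    P=np.stack([(u-cal["cx"])*d/f,(v-cal["cy"])*d/f,d,np.ones_like(d)],-1)@np.array(cal["cam_to_world"]).T
    P=P[...,:3]; m=(d>0)&(P[...,2]>lo)&(P[...,2]<hi)&(np.hypot(P[...,0]-c[0],P[...,1]-c[1])<rad)
    return P[m]
if __name__=="__main__":
  for n in ("side","top","wrist"):
    d=np.load(f"d_{n}.npy"); Q=cloud(n,d,robot.get_calibration(n))
    m=Q.mean(0); print(n,len(Q),m.round(4),Q.min(0).round(4),Q.max(0).round(4), "mid",((np.percentile(Q,2,0)+np.percentile(Q,98,0))/2).round(4))
    if len(Q)>5:
        w,V=np.linalg.eigh(np.cov((Q-m)[:,:2].T)); print(np.degrees(np.arctan2(V[1,1],V[0,1])),np.sqrt(w).round(4), "ang of mid",np.degrees(np.arctan2(m[1]-.0893,m[0]-.562)))
E
python3 ring.py
```

```text
side 257 [0.4701 0.1572 0.0878] [0.4534 0.1447 0.0641] [0.4879 0.1707 0.1072] mid [0.4701 0.1571 0.086 ]
144.75717808172803 [0.0019 0.0114] ang of mid 143.53660805856651
top 83 [0.4717 0.1614 0.0977] [0.4552 0.1482 0.0704] [0.4896 0.1729 0.1088] mid [0.4716 0.1608 0.0905]
145.42146030962945 [0.0026 0.0113] ang of mid 141.40103438717512
wrist 320 [0.4661 0.164  0.1009] [0.4519 0.149  0.0858] [0.4845 0.1751 0.1069] mid [0.4679 0.1626 0.0974]
144.59892104643632 [0.0025 0.0105] ang of mid 142.10647451409028
```

```bash
python3 -c "
from h import *
print(delta([.470,.160,.125],143))"
```

```text
[-2.484350e+01  1.001180e+01  1.240161e+02 -6.750000e-02]
```

Emit:
servo_tool(steps=[[[0.3,-5,2,25,-0.015],[0.3,-10,4,50,-0.03],[0.3,-15,6,75,-0.045],[0.3,-20,8,100,-0.06],[0.3,-25,10,124,-0.07],[0.3,-25,10,124,-0.07],[0.3,-25,10,124,-0.07]]])

```text
t: 3.12
position: [0.4699, 0.1591, 0.1245]
tool_rot: [-179.9, -0.1, 143.0]
wrist_force: [0.4, -0.7, 0.2]
gripper_width: 0.0593
```

```bash
cat > look.py <<'E'
from ring import *
import sys
k=sys.argv[1]; n=sys.argv[2] if len(sys.argv)>2 else "wrist"
o=robot.get_obs(); print(o["t"],o["position"].round(4),o["tool_rot"].round(2),o["wrist_force"].round(2),o["moment"].round(3),round(o["gripper_width"],4))
cal=robot.get_calibration(n); im,d=robot.capture(n); cv2.imwrite(f"pics/{k}.png",im)
np.savez(f"{k}.npz",im=im,d=d,T=cal["cam_to_world"])
E
python3 look.py c; python3 - <<'E'
from ring import *
z=np.load("c.npz"); cal=robot.get_calibration("wrist"); cal["cam_to_world"]=z["T"]
Q=cloud("wrist",z["d"],cal,c=(.470,.160),rad=.028); m=Q.mean(0); print(len(Q),m.round(4))
w,V=np.linalg.eigh(np.cov((Q-m)[:,:2].T)); print(np.degrees(np.arctan2(V[1,1],V[0,1])),np.sqrt(w)); print(Q.min(0),Q.max(0))
E
```

```text
3.1167 [0.4699 0.1591 0.1245] [-1.7988e+02 -1.0000e-01  1.4304e+02] [ 0.44 -0.74  0.2 ] [-0.027 -0.044 -0.018] 0.0593
803 [0.4655 0.1635 0.1007]
144.03524359301838 [0.00245627 0.01017862]
[0.45228001 0.14793739 0.07974291] [0.48531932 0.17414748 0.10736189]
```

View pics/c.png

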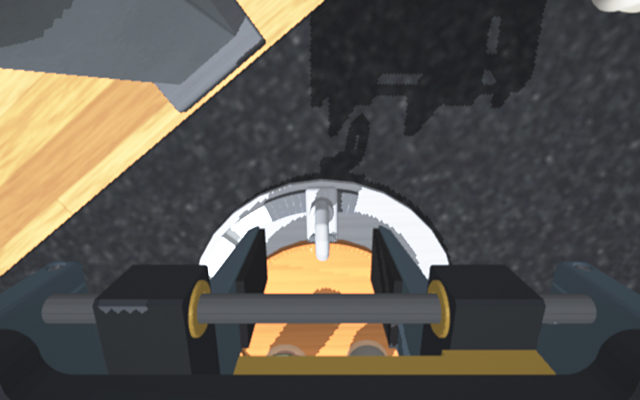

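```bash
python3 - <<'E'
from ring import *
z=np.load("c.npz"); print(robot.get_calibration("wrist")["cx"])
cv2.imwrite("pics/c_crop.png",cv2.resize(z["im"][180:290,240:400],None,fx=5,fy=5,interpolation=0))
d=z["d"]
for r in (205,215,225,232,240,250,255): print(r,[(int(c),round(float(d[r,c]),3)) for c in range(256,386,2) if 0<d[r,c]<.33][:60])
E
```

```text
318.60395566536357
205 [(256, 0.301), (258, 0.301), (260, 0.299), (262, 0.294), (264, 0.289), (266, 0.287), (268, 0.288), (270, 0.287), (272, 0.287), (274, 0.288), (276, 0.287), (278, 0.288), (280, 0.288), (282, 0.288), (284, 0.288), (286, 0.288), (288, 0.287), (290, 0.288), (292, 0.289), (294, 0.286), (296, 0.286), (298, 0.287), (300, 0.289), (302, 0.288), (304, 0.287), (306, 0.273), (308, 0.271), (310, 0.272), (314, 0.253), (316, 0.215), (318, 0.214), (320, 0.213), (322, 0.214), (324, 0.213), (326, 0.216), (328, 0.253), (330, 0.255), (332, 0.265), (334, 0.27), (336, 0.272), (338, 0.286), (340, 0.287), (342, 0.287), (344, 0.286), (346, 0.287), (348, 0.288), (350, 0.287), (352, 0.288), (354, 0.288), (356, 0.3), (358, 0.301), (360, 0.301), (362, 0.302), (364, 0.3), (366, 0.299), (368, 0.299), (370, 0.299), (372, 0.3), (374, 0.299), (376, 0.299)]
215 [(256, 0.29), (258, 0.291), (260, 0.29), (262, 0.292), (264, 0.292), (266, 0.289), (268, 0.291), (270, 0.29), (272, 0.29), (274, 0.29), (276, 0.29), (278, 0.291), (280, 0.29), (282, 0.291), (284, 0.29), (286, 0.29), (288, 0.29), (290, 0.29
[... 4091 characters left out ...]
, (276, 0.278), (278, 0.279), (280, 0.279), (282, 0.278), (284, 0.279), (286, 0.284), (288, 0.284), (290, 0.283), (292, 0.284), (294, 0.283), (296, 0.283), (298, 0.284), (300, 0.284), (302, 0.284), (304, 0.284), (306, 0.285), (308, 0.285), (310, 0.284), (314, 0.283), (316, 0.219), (318, 0.213), (320, 0.213), (322, 0.21), (324, 0.212), (326, 0.214), (328, 0.218), (330, 0.285), (332, 0.283), (334, 0.283), (336, 0.284), (338, 0.283), (340, 0.285), (342, 0.284), (344, 0.284), (346, 0.283), (348, 0.285), (350, 0.284), (352, 0.285), (354, 0.285), (356, 0.284), (358, 0.283), (360, 0.284), (362, 0.282), (364, 0.283), (366, 0.278), (368, 0.278), (370, 0.279), (372, 0.185), (374, 0.177), (376, 0.171)]
```

View pics/c_crop.png

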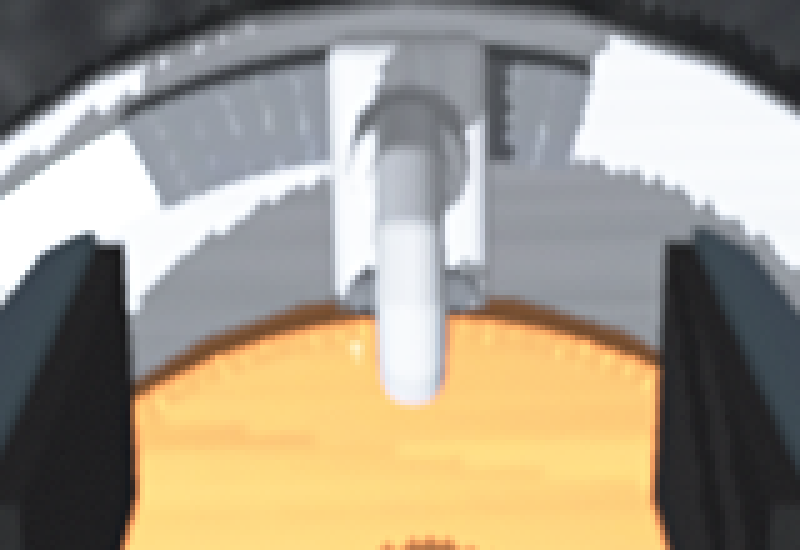

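Emit:
servo_tool(steps=[[[0.3,0,2.2,15,0],[0.3,0,2.2,30,0],[0.3,0,2.2,45,0],[0,0,2.2,54,0],[-0.3,0,2.2,57.5,0],[-0.5,0,2.2,57.5,0],[-0.5,0,2.2,57.5,0],[-0.5,0,2.2,57.5,0]]], newtons=4)

```text
t: 3.83
position: [0.4729, 0.1607, 0.0687]
tool_rot: [179.9, 0.1, 143.0]
wrist_force: [0.1, 0.9, 0.3]
gripper_width: 0.0285
```

```bash
python3 look.py d; python3 - <<'E'
import cv2;a=cv2.imread("pics/d.png");cv2.imwrite("pics/d_crop.png",cv2.resize(a[160:300,240:400],None,fx=4,fy=4,interpolation=0))
E
```

```text
3.8333 [0.4729 0.1607 0.0687] [1.7989e+02 7.0000e-02 1.4300e+02] [0.15 0.93 0.27] [-0.018  0.039 -0.006] 0.0285
```

View pics/d_crop.png

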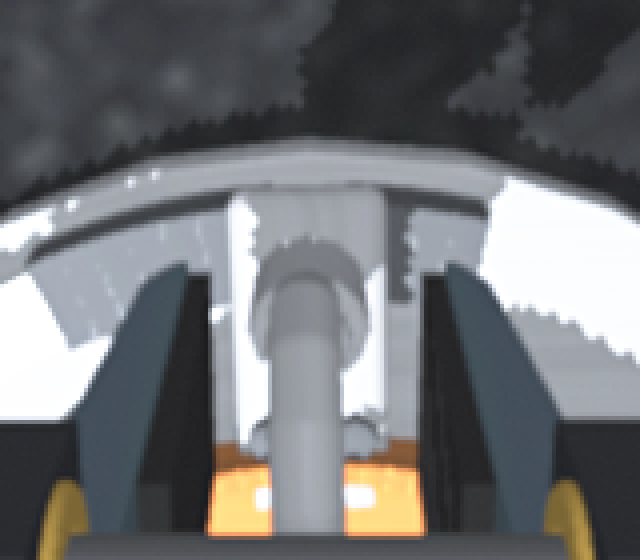

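Emit:
servo_tool(steps=[[[-0.5,1,-0.4,1,0],[-0.5,2,-0.8,1,0],[-0.5,2,-0.8,1,0],[-0.5,2,-0.8,1,0]]], newtons=4)

```text
t: 4.22
position: [0.4699, 0.161, 0.0667]
tool_rot: [180.0, -0.0, 143.0]
wrist_force: [-0.1, 0.4, -0.4]
gripper_width: 0.0227
```

```bash
python3 look.py e; python3 - <<'E'
import cv2;a=cv2.imread("pics/e.png");cv2.imwrite("pics/e_crop.png",cv2.resize(a[160:300,240:400],None,fx=4,fy=4,interpolation=0))
E
```

```text
4.2167 [0.4699 0.161  0.0667] [179.99  -0.   143.  ] [-0.1   0.44 -0.43] [-0.09   0.029  0.017] 0.0227
```

View pics/e_crop.png

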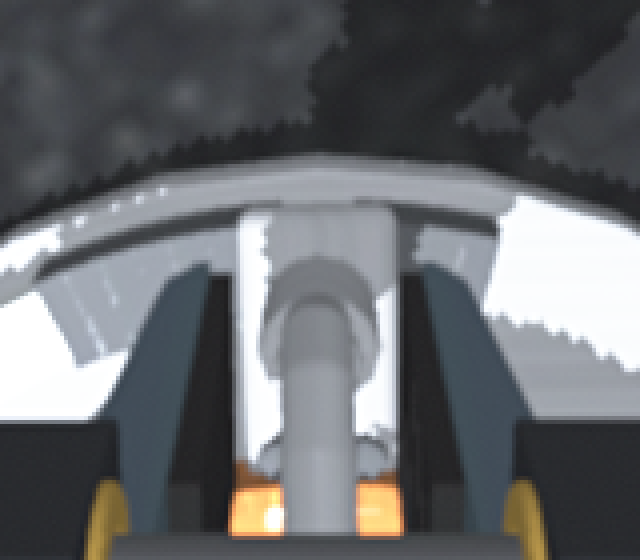

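Emit:
servo_tool(steps=[[[-0.7,0,0.2,0,0],[-0.75,0,0.2,0,0],[-1,0,0.2,0,0],[-1,0,0.2,0,0],[-1,0,0.2,0,0],[-1,0,0.2,0,0]]], newtons=4)

```text
t: 4.77
position: [0.4702, 0.1612, 0.0666]
tool_rot: [180.0, 0.0, 143.0]
wrist_force: [0.3, 1.1, 0.0]
gripper_width: 0.0091
```

Emit:
servo_tool(steps=[[[-1,0,0,0,0],[-1,0,0,0,0]]], newtons=22)

```text
t: 4.93
position: [0.4707, 0.1617, 0.0667]
tool_rot: [179.9, 0.0, 143.0]
wrist_force: [1.7, 3.1, -1.1]
gripper_width: 0.0091
```

Emit:
servo_tool(steps=[[[-1,0,0,-2,0],[-1,0,0,-4,0],[-1,0,0,-6,0],[-1,0,0,-6,0]]])

```text
t: 5.27
position: [0.4706, 0.1616, 0.0725]
tool_rot: [179.9, 0.0, 143.0]
wrist_force: [3.2, 4.6, -7.3]
gripper_width: 0.009
```

Emit:
servo_tool(steps=[[[-1,0,0.5,-1.5,0],[-1,0,0.5,-3.5,0],[-1,0,0.5,-5.5,0],[-1,0,0.5,-7.5,0],[-1,0,0.5,-7.5,0]]])

```text
t: 5.68
position: [0.4705, 0.1616, 0.0803]
tool_rot: [180.0, 0.0, 143.0]
wrist_force: [3.8, 4.0, -9.5]
gripper_width: 0.0089
```

```bash
python3 look.py f side; python3 - <<'E'
from ring import *
z=np.load("f.npz");cal=robot.get_calibration("side")
cv2.imwrite("pics/f_crop.png",cv2.resize(z["im"][190:340,250:450],None,fx=4,fy=4,interpolation=2))
E
```

```text
5.6833 [0.4705 0.1616 0.0803] [1.7998e+02 1.0000e-02 1.4300e+02] [ 3.79  3.97 -9.47] [ 0.531 -0.557  0.532] 0.0089
```

View pics/f_crop.png

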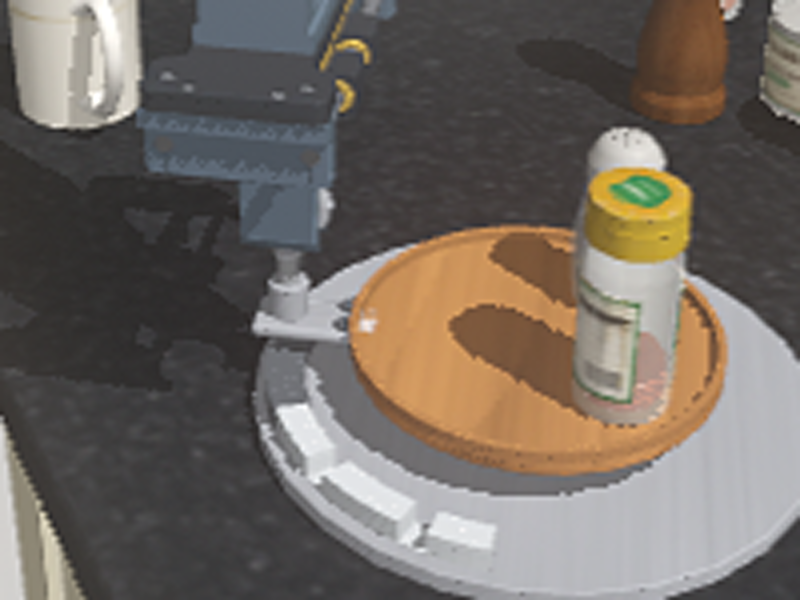

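Emit:
servo_tool(steps=[[[-1,0,0,0,-0.012],[-1,0,0,0,-0.025],[-1,0,0,0,-0.025]]])

```text
t: 5.98
position: [0.4699, 0.1607, 0.0798]
tool_rot: [-179.9, -0.0, 144.4]
wrist_force: [3.9, -1.2, -9.2]
gripper_width: 0.0085
```

```bash
python3 -c "
from h import *
o=robot.get_obs();print({k:np.round(o[k],4) for k in ('t','position','tool_rot','wrist_force','moment')})"
```

```text
{'t': np.float64(5.9833), 'position': array([0.4699, 0.1607, 0.0798]), 'tool_rot': array([-1.798986e+02, -1.620000e-02,  1.444239e+02]), 'wrist_force': array([ 3.8943, -1.2171, -9.2143]), 'moment': array([-0.0089, -0.5997,  0.1603])}
```

Emit:
servo_tool(steps=[[[-1,-0.2,-2.3,0,-0.02],[-1,-0.6,-5.7,0,-0.05],[-1,-1.0,-10.3,0,-0.09],[-1,-1.5,-14.9,0,-0.13],[-1,-2.2,-19.5,0,-0.17],[-1,-3.0,-24.0,0,-0.21],[-1,-4.1,-28.5,0,-0.25],[-1,-5.0,-31.8,0,-0.28],[-1,-5.6,-34.0,0,-0.3],[-1,-5.6,-34.0,0,-0.3]]])

```text
t: 6.82
position: [0.4543, 0.1298, 0.0799]
tool_rot: [-179.9, -0.1, 161.6]
wrist_force: [0.8, -0.6, -9.0]
gripper_width: 0.0089
```

```bash
cat > st.py <<'E'
from h import *
o=robot.get_obs(); y=np.radians(o["tool_rot"][2]); F=o["wrist_force"]
print(round(o["t"],2),o["position"].round(4),o["tool_rot"][2].round(2),"Ftool x,y",(F[0]*np.cos(y)+F[1]*np.sin(y)).round(2),(F[0]*np.sin(y)-F[1]*np.cos(y)).round(2),"Fz",F[2].round(2),"M",o["moment"].round(3),o["gripper_width"].round(4))
E
python3 st.py
```

```text
Traceback (most recent call last):
  File "st.py", line 3, in <module>
    print(round(o["t"],2),o["position"].round(4),o["tool_rot"][2].round(2),"Ftool x,y",(F[0]*np.cos(y)+F[1]*np.sin(y)).round(2),(F[0]*np.sin(y)-F[1]*np.cos(y)).round(2),"Fz",F[2].round(2),"M",o["moment"].round(3),o["gripper_width"].round(4))
                                                                                                                                                                                                                     ^^^^^^^^^^^^^^^^^^^^^^^^
AttributeError: 'float' object has no attribute 'round'
```

Emit:
servo_tool(steps=[[[-1,0,-2.3,0,-0.02],[-1,-0.1,-5.7,0,-0.05],[-1,-0.5,-10.3,0,-0.09],[-1,-1.0,-14.9,0,-0.13],[-1,-1.7,-19.5,0,-0.17],[-1,-2.5,-24.0,0,-0.21],[-1,-3.6,-28.5,0,-0.25],[-1,-4.5,-31.8,0,-0.28],[-1,-5.1,-34.0,0,-0.3],[-1,-5.1,-34.0,0,-0.3]]])

```text
t: 7.65
position: [0.4485, 0.0961, 0.0799]
tool_rot: [-180.0, -0.1, 178.8]
wrist_force: [-0.3, -3.1, -8.9]
gripper_width: 0.0087
```

```bash
sed -i 's/o\["gripper_width"\].round(4)/round(o["gripper_width"],4)/' st.py; python3 st.py; python3 look.py g wrist;python3 look.py g2 side; python3 - <<'E'
import cv2,numpy as np
a=cv2.imread("pics/g.png")[150:300,200:440];b=cv2.imread("pics/g2.png")[190:340,250:450]
cv2.imwrite("pics/g_c.png",cv2.resize(a,None,fx=3.3,fy=3.3,interpolation=2)); cv2.imwrite("pics/g2_c.png",cv2.resize(b,None,fx=4,fy=4,interpolation=2))
E
```

```text
7.65 [0.4485 0.0961 0.0799] 178.81 Ftool x,y 0.22 -3.13 Fz -8.88 M [-0.368 -0.199 -0.203] 0.0087
7.65 [0.4485 0.0961 0.0799] [-1.7996e+02 -9.0000e-02  1.7881e+02] [-0.29 -3.12 -8.88] [-0.368 -0.199 -0.203] 0.0087
7.7 [0.4485 0.0963 0.0799] [-1.7996e+02 -1.0000e-01  1.7877e+02] [ 0.14 -2.24 -9.56] [-0.392 -0.203 -0.242] 0.0088
```

View pics/g_c.png

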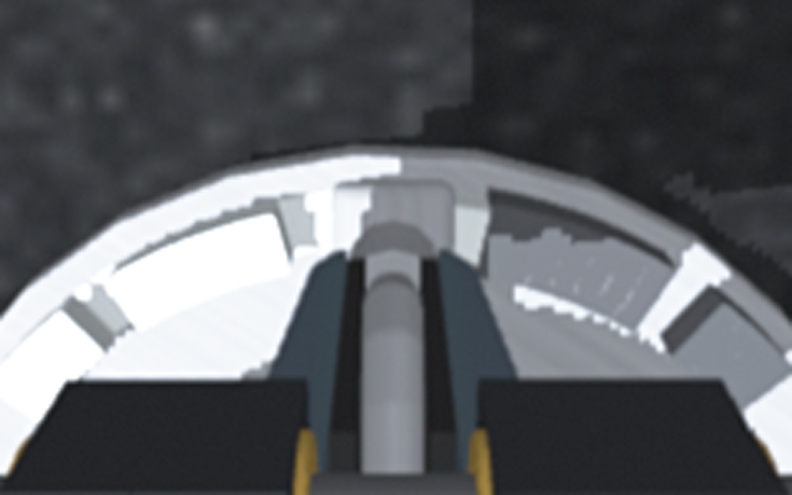

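View pics/g2_c.png

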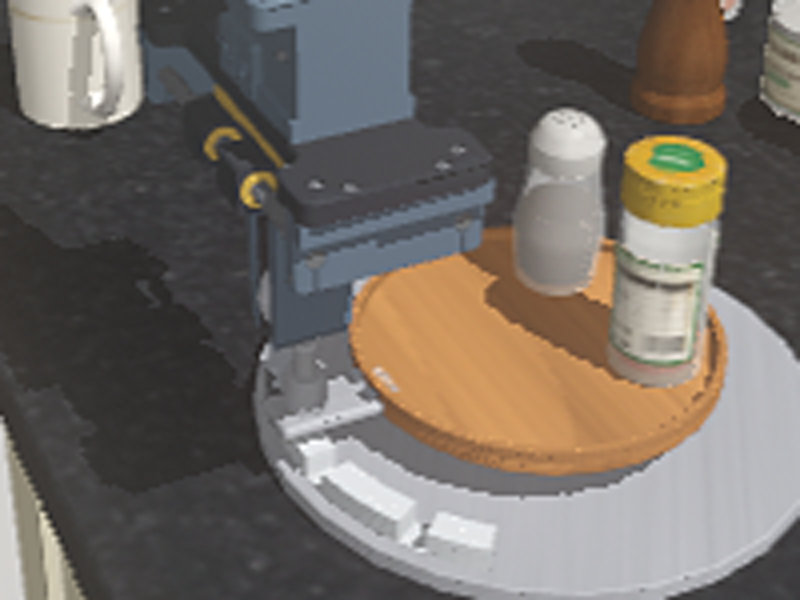

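```bash
python3 - <<'E'
from fit import *
z=np.load("g.npz"); cal=robot.get_calibration("wrist"); cal["cam_to_world"]=z["T"]
A=(.5634,.0932); out=[]
t=np.radians(np.arange(140,205,.1)); R=np.arange(.1,.132,.0005)
for h in (.022,.038):
    TT,RR=np.meshgrid(t,R)
    P=np.c_[(A[0]+RR*np.cos(TT)).ravel(),(A[1]+RR*np.sin(TT)).ravel(),np.full(TT.size,h)]
    u,v=proj(cal,P); w=cv2.remap(z["im"],u.reshape(TT.shape),v.reshape(TT.shape),cv2.INTER_CUBIC)
    out.append(cv2.resize(w,None,fx=1.2,fy=4))
cv2.imwrite("pics/polar2.png",np.vstack(out))
E
```

```text
(no output)
```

View pics/polar2.png

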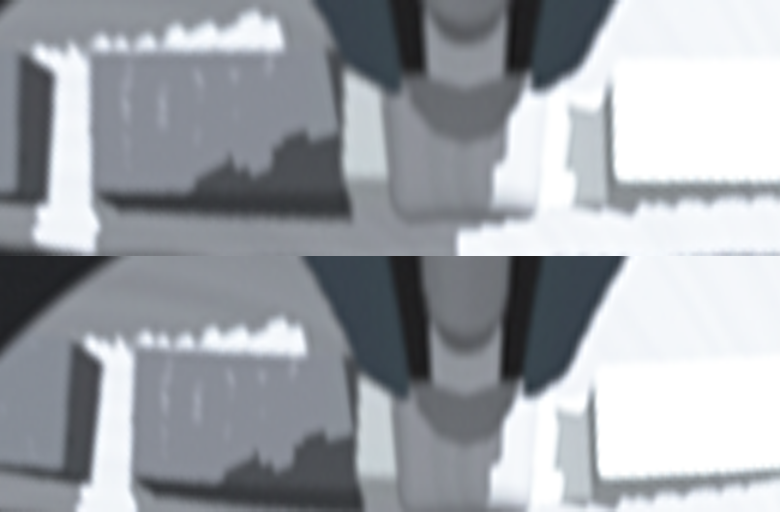

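Emit:
servo_tool(steps=[[[-1,0,-2.3,0,-0.02],[-1,-0.1,-4.6,0,-0.04],[-1,-0.2,-6.9,0,-0.06],[-1,-0.2,-6.9,1,-0.06],[-1,-0.2,-6.9,2,-0.06],[-1,-0.2,-6.9,3,-0.06],[-1,-0.2,-6.9,3,-0.06]]])

```text
t: 8.33
position: [0.4486, 0.0896, 0.0767]
tool_rot: [-180.0, -0.1, -177.8]
wrist_force: [-1.7, -3.7, -9.5]
gripper_width: 0.0087
```

```bash
python3 st.py
```

```text
8.33 [0.4486 0.0896 0.0767] -177.76 Ftool x,y 1.81 -3.65 Fz -9.46 M [-0.673  0.369 -0.37 ] 0.0087
```

Emit:
servo_tool(steps=[[[-1,0,0,0.7,0],[-0.74,0,0,0.7,0],[-0.74,0,0,0.7,0],[-0.74,0,0,0.7,0]]], newtons=10)

```text
t: 8.67
position: [0.4516, 0.0907, 0.0777]
tool_rot: [179.9, 0.3, -177.7]
wrist_force: [-0.4, -1.0, -0.5]
gripper_width: 0.0115
```

```bash
python3 st.py;python3 look.py i wrist;python3 look.py i2 side; python3 - <<'E'
import cv2,numpy as np
a=cv2.imread("pics/i.png")[150:300,220:420];b=cv2.imread("pics/i2.png")[210:310,270:400]
cv2.imwrite("pics/i_c.png",np.hstack([cv2.resize(a,(400,300),interpolation=2),cv2.resize(b,(390,300),interpolation=2)]))
E
```

```text
8.67 [0.4516 0.0907 0.0777] -177.73 Ftool x,y 0.48 -0.94 Fz -0.46 M [ 0.076 -0.006  0.03 ] 0.0115
8.6667 [0.4516 0.0907 0.0777] [ 179.92    0.3  -177.73] [-0.44 -0.96 -0.46] [ 0.076 -0.006  0.03 ] 0.0115
8.7167 [0.4512 0.0905 0.0775] [ 179.94    0.24 -177.74] [ 0.45  0.13 -0.01] [0.038 0.022 0.01 ] 0.0119
```

View pics/i_c.png

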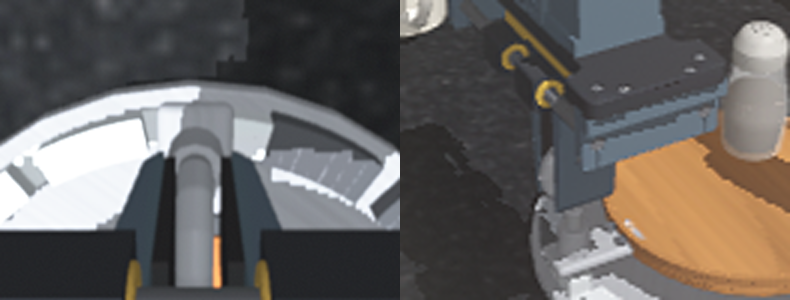

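Emit:
servo_tool(steps=[[[-0.74,0,0,2,0],[-0.74,0,-0.6,2,-0.005],[-0.74,0,-1.2,2,-0.01],[-0.74,0,-1.8,2,-0.015],[-0.74,0,-2.4,2,-0.02],[-0.74,0,-3,2,-0.025],[-0.74,-0.1,-3.6,2,-0.03],[-0.74,-0.1,-4.2,2,-0.035],[-0.74,-0.1,-4.8,2,-0.04],[-0.74,-0.1,-4.8,2,-0.04]]])

```text
t: 9.6
position: [0.4497, 0.0854, 0.0744]
tool_rot: [180.0, 0.0, -175.5]
wrist_force: [-0.4, 5.9, -1.1]
gripper_width: 0.012
```

```bash
python3 st.py
```

```text
9.6 [0.4497 0.0854 0.0744] -175.47 Ftool x,y -0.03 5.96 Fz -1.11 M [ 0.881  0.024 -0.028] 0.012
```

Emit:
servo_tool(steps=[[[-0.74,0,-0.4,0,-0.003],[-0.74,0,-0.8,0,-0.007],[-0.74,0,-1.2,0,-0.01],[-0.74,0,-1.2,0,-0.01]]])

```text
t: 9.93
position: [0.4497, 0.0841, 0.0744]
tool_rot: [180.0, 0.0, -174.9]
wrist_force: [0.1, 4.9, -0.5]
gripper_width: 0.0119
```

```bash
python3 st.py;python3 look.py j wrist;python3 look.py j2 side; python3 - <<'E'
import cv2,numpy as np
a=cv2.imread("pics/j.png")[150:300,220:420];b=cv2.imread("pics/j2.png")[210:310,270:400]
cv2.imwrite("pics/j_c.png",np.hstack([cv2.resize(a,(400,300),interpolation=2),cv2.resize(b,(390,300),interpolation=2)]))
E
```

```text
9.93 [0.4497 0.0841 0.0744] -174.9 Ftool x,y -0.54 4.83 Fz -0.51 M [ 0.872  0.07  -0.075] 0.0119
9.9333 [0.4497 0.0841 0.0744] [ 1.7996e+02  1.0000e-02 -1.7490e+02] [ 0.11  4.86 -0.51] [ 0.872  0.07  -0.075] 0.0119
9.9833 [0.4498 0.0841 0.0744] [ 1.7996e+02  1.0000e-02 -1.7491e+02] [-0.44  4.99 -1.25] [ 0.874  0.02  -0.086] 0.0119
```

View pics/j_c.png

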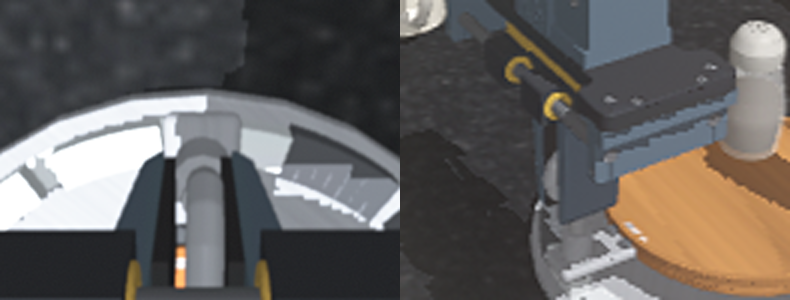

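Emit:
servo_tool(steps=[[[-0.74,0,-0.5,0,-0.004],[-0.74,0,-1.0,0,-0.009],[-0.74,0,-1.5,0,-0.013],[-0.74,0,-2.0,0,-0.017],[-0.74,0,-2.5,0,-0.022],[-0.74,0,-3.0,0,-0.026],[-0.74,0,-3.0,0,-0.026]]])

```text
t: 10.62
position: [0.45, 0.0807, 0.0744]
tool_rot: [-180.0, 0.0, -173.4]
wrist_force: [0.6, 3.7, -1.4]
gripper_width: 0.0121
```

```bash
python3 st.py
```

```text
10.62 [0.45   0.0807 0.0744] -173.38 Ftool x,y -1.03 3.63 Fz -1.36 M [ 0.717 -0.046 -0.007] 0.0121
```

Emit:
servo_tool(steps=[[[-0.74,0,-0.3,0,-0.003],[-0.74,0,-0.7,0,-0.006],[-0.74,0,-1.0,0,-0.009],[-0.74,0,-1.0,0,-0.009]]])

```text
t: 10.95
position: [0.4502, 0.0797, 0.0743]
tool_rot: [-180.0, 0.0, -172.9]
wrist_force: [0.6, 4.0, -2.8]
gripper_width: 0.0121
```

```bash
python3 st.py
```

```text
10.95 [0.4502 0.0797 0.0743] -172.87 Ftool x,y -1.07 3.95 Fz -2.81 M [ 0.624 -0.07  -0.103] 0.0121
```

Emit:
servo_tool(steps=[[[-0.74,0,-0.3,0,-0.003],[-0.74,0,-0.7,0,-0.006],[-0.74,0,-1.0,0,-0.009],[-0.74,0,-1.0,0,-0.009]]])

```text
t: 11.28
position: [0.4502, 0.0788, 0.0744]
tool_rot: [-180.0, -0.0, -172.4]
wrist_force: [0.4, 3.4, -2.9]
gripper_width: 0.0119
```

```bash
python3 st.py
```

```text
11.28 [0.4502 0.0788 0.0744] -172.35 Ftool x,y -0.83 3.28 Fz -2.91 M [ 0.614 -0.154 -0.001] 0.0119
```

```bash
python3 look.py k wrist;python3 look.py k2 side; python3 - <<'E'
import cv2,numpy as np
a=cv2.imread("pics/k.png")[150:300,220:420];b=cv2.imread("pics/k2.png")[210:310,270:400]
cv2.imwrite("pics/k_c.png",np.hstack([cv2.resize(a,(400,300),interpolation=2),cv2.resize(b,(390,300),interpolation=2)]))
E
```

```text
11.2833 [0.4502 0.0788 0.0744] [-1.7999e+02 -1.0000e-02 -1.7235e+02] [ 0.39  3.36 -2.91] [ 0.614 -0.154 -0.001] 0.0119
11.3333 [0.4502 0.0787 0.0744] [-1.7999e+02 -1.0000e-02 -1.7236e+02] [ 0.24  3.21 -3.47] [ 0.563 -0.097 -0.06 ] 0.012
```

View pics/k_c.png

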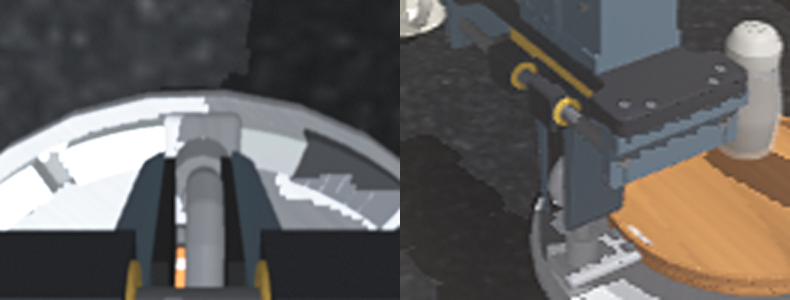

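Emit:
servo_tool(steps=[[[-0.74,0,-0.3,0,-0.003],[-0.74,0,-0.6,0,-0.005],[-0.74,0,-0.6,0,-0.005]]])

```text
t: 11.63
position: [0.4502, 0.0782, 0.0744]
tool_rot: [-180.0, -0.0, -172.1]
wrist_force: [0.4, 3.8, -2.6]
gripper_width: 0.012
```

Emit:
servo_tool(steps=[[[-0.74,0,-0.3,0,-0.003],[-0.74,0,-0.6,0,-0.005],[-0.74,0,-0.6,0,-0.005]]])

```text
t: 11.88
position: [0.4502, 0.0775, 0.0744]
tool_rot: [-180.0, -0.0, -171.8]
wrist_force: [0.2, 0.3, -0.3]
gripper_width: 0.012
```

```bash
python3 st.py
```

```text
11.88 [0.4502 0.0775 0.0744] -171.77 Ftool x,y -0.23 0.32 Fz -0.32 M [ 0.152  0.082 -0.026] 0.012
```

Force vanished, so the pin has likely snapped home; checking.

```bash
python3 look.py l wrist;python3 look.py l2 side; python3 - <<'E'
import cv2,numpy as np
a=cv2.imread("pics/l.png")[150:300,220:420];b=cv2.imread("pics/l2.png")[210:310,270:400]
cv2.imwrite("pics/l_c.png",np.hstack([cv2.resize(a,(400,300),interpolation=2),cv2.resize(b,(390,300),interpolation=2)]))
E
```

```text
11.8833 [0.4502 0.0775 0.0744] [-1.7998e+02 -3.0000e-02 -1.7177e+02] [ 0.18  0.35 -0.32] [ 0.152  0.082 -0.026] 0.012
11.9333 [0.4503 0.0772 0.0745] [-1.7994e+02 -2.0000e-02 -1.7175e+02] [-0.14 -0.58 -0.32] [ 0.052  0.019 -0.024] 0.0119
```

View pics/l_c.png

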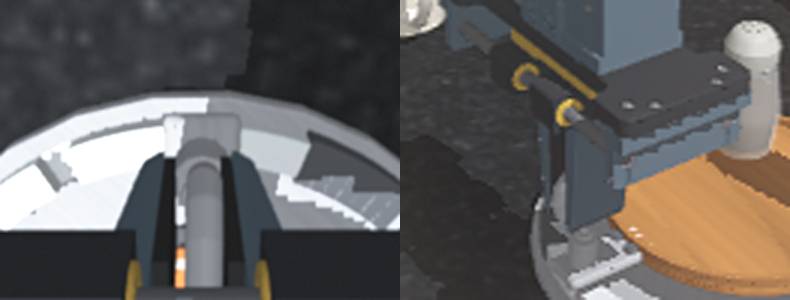

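```bash
python3 - <<'E'
from ring import *
for k in "jkl":
    z=np.load(k+".npz"); cal=robot.get_calibration("wrist"); cal["cam_to_world"]=z["T"]
    R=np.arange(180,290); d=z["d"][180:275,318:328]; 
    f=200/np.tan(np.radians(cal["fov_y"])/2); v,u=np.mgrid[180:275,318:328]
    P=np.stack([(u-cal["cx"])*d/f,(v-cal["cy"])*d/f,d,np.ones_like(d)],-1)@np.array(z["T"]).T
    print(k,P[...,2].mean(1)[::8].round(4))
E
```

```text
j [-0.0005 -0.0002  0.0073  0.0095  0.0377  0.0425  0.0553  0.0958  0.1017
  0.1062  0.1089  0.1117]
k [-0.0003 -0.0006  0.0055  0.0095  0.0377  0.0422  0.055   0.0953  0.1014
  0.1062  0.1089  0.1113]
l [-0.0003 -0.0005  0.005   0.0095  0.0375  0.0417  0.0552  0.0937  0.1002
  0.1039  0.1065  0.1092]
```

```bash
python3 - <<'E'
from ring import *
ims=[np.load(k+"2.npz")["im"][255:315,305:350] for k in "jkl"]
cv2.imwrite("pics/cmp.png",np.hstack([cv2.resize(i,None,fx=5.8,fy=8,interpolation=2) for i in ims]))
cal=robot.get_calibration("wrist"); cal0=cal["cam_to_world"]
for k in "jkl":
    z=np.load(k+".npz"); cal["cam_to_world"]=z["T"]
    o=z["T"]; d=z["d"]
    print(k,[ (r,round(float(np.median(d[r,319:327])),4)) for r in range(185,285,8)], T:=z["T"][:3,3].round(4))
E
```

```text
j [(185, 0.2533), (193, 0.2545), (201, 0.2466), (209, 0.219), (217, 0.2211), (225, 0.2069), (233, 0.169), (241, 0.1579), (249, 0.1529), (257, 0.1512), (265, 0.1499), (273, 0.148), (281, 0.1479)] [0.3642 0.076  0.2448]
k [(185, 0.2528), (193, 0.2547), (201, 0.2468), (209, 0.2196), (217, 0.2202), (225, 0.2071), (233, 0.1705), (241, 0.1581), (249, 0.154), (257, 0.1517), (265, 0.1498), (273, 0.1485), (281, 0.1483)] [0.3651 0.067  0.2448]
l [(185, 0.2534), (193, 0.2544), (201, 0.2463), (209, 0.2198), (217, 0.2207), (225, 0.2081), (233, 0.1653), (241, 0.1599), (249, 0.156), (257, 0.1536), (265, 0.1524), (273, 0.1511), (281, 0.1517)] [0.3653 0.065  0.2448]
```

View pics/cmp.png

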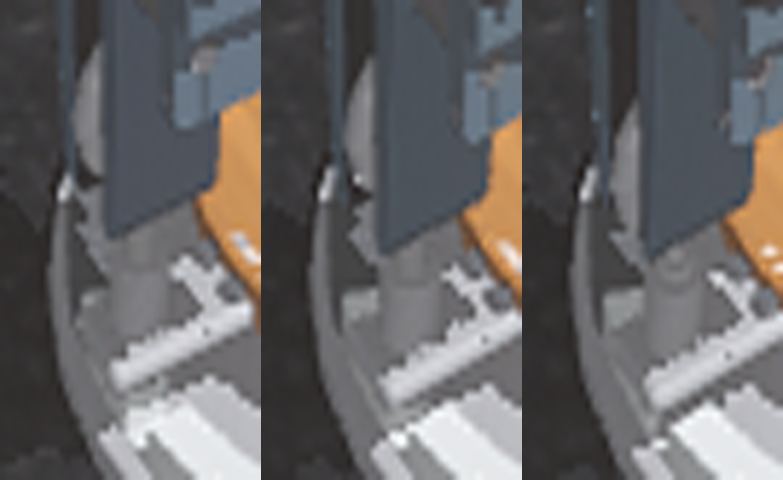

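The right panel shows the ring and collar clearly dropped onto the boss, by about 7–8 px (roughly 10 mm). So the pin is home. Opening and withdrawing straight up.

Emit:
servo_tool(steps=[[[-0.5,0,0,0,0],[-0.2,0,0,0,0],[-0.2,0,0,0,0],[-0.2,0,0,-5,0],[-0.2,0,0,-20,0],[-0.2,0,0,-45,0],[-0.2,0,0,-75,0],[-0.2,0,0,-100,0],[-0.2,0,0,-115,0],[-0.2,0,0,-120,0]]])

```text
t: 12.82
position: [0.452, 0.0778, 0.1975]
tool_rot: [-180.0, 0.3, -171.8]
wrist_force: [0.3, 0.3, -0.8]
gripper_width: 0.0365
```

Emit:
servo_tool(steps=[[[0,0,0,0,0],[0,30,0,-25,0],[0,60,0,-50,0],[0,60,0,-50,0],[0,60,0,-50,0]]])

```text
t: 13.23
position: [0.3904, 0.069, 0.2444]
tool_rot: [180.0, 0.1, -171.8]
wrist_force: [-0.1, -0.1, -0.2]
gripper_width: 0.0456
```

```bash
python3 st.py;python3 look.py m side;python3 look.py m2 wrist; python3 - <<'E'
from ring import *
z=np.load("m.npz");cv2.imwrite("pics/m_c.png",cv2.resize(z["im"][170:340,240:450],None,fx=3.5,fy=3.5,interpolation=2))
for k,n in (("m","side"),("m2","wrist")):
    z=np.load(k+".npz");cal=robot.get_calibration(n);cal["cam_to_world"]=z["T"]
    Q=cloud(n,z["d"],cal,c=(.449,.077),rad=.03,hi=.125); print(n,len(Q),Q.mean(0).round(4),Q[:,2].max().round(4)); m=Q.mean(0)
    w,V=np.linalg.eigh(np.cov((Q-m)[:,:2].T)); print(np.degrees(np.arctan2(V[1,1],V[0,1])))
E
```

```text
13.23 [0.3904 0.069  0.2444] -171.79 Ftool x,y 0.08 -0.05 Fz -0.22 M [ 0.014  0.048 -0.033] 0.0456
13.2333 [0.3904 0.069  0.2444] [ 1.8000e+02  8.0000e-02 -1.7179e+02] [-0.07 -0.06 -0.22] [ 0.014  0.048 -0.033] 0.0456
13.2833 [0.3907 0.0691 0.2436] [ 1.800e+02 -2.000e-02 -1.718e+02] [0.03 0.01 0.1 ] [ 0.111 -0.004 -0.006] 0.0456
side 292 [0.449  0.0747 0.0885] 0.1077
-173.57150683177593
wrist 327 [0.4432 0.0768 0.0999] 0.1072
-172.32088764765604
```

View pics/m_c.png

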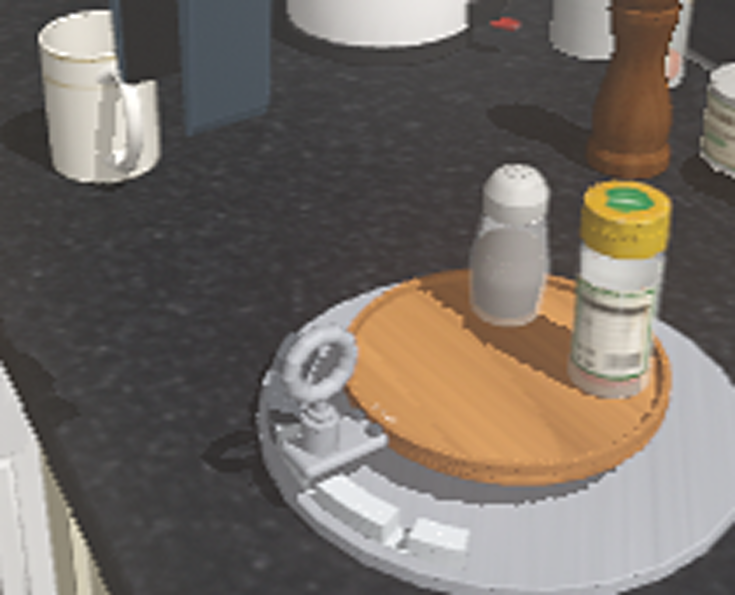

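View pics/m2.png

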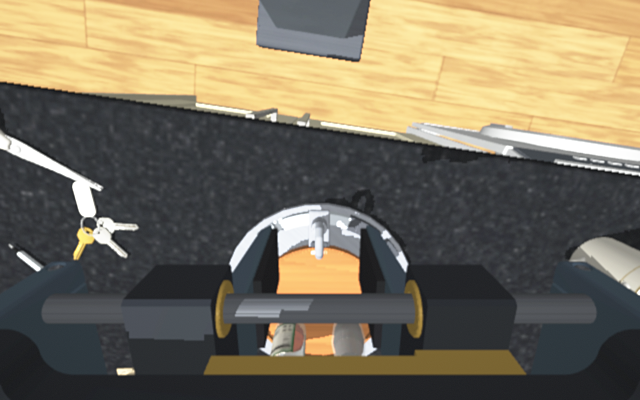

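Ring top measures 107–108 mm, the pin-home height. The ring is at about 187–188°, the jar and shaker stand on the tray, the mug is in place and the gripper is clear. Handing in.

```bash
python3 -c "
from station import robot
print(robot.hand_in())"
```

```text
the job is handed in; nothing more can be done
None
```

The carousel is on its next notch with the pin home, and the job was handed in at about 13.3 s of the 40 s allowed. `hand_in()` reports no verdict.

**What I did:** I pinched the ring at its middle and lifted it about 13 mm. I then swung the tray about 0.66 rad counter-clockwise, lowered the pin onto the strip and loosened the jaws. With one pad I pushed the ring along at 3–6 N until the pin snapped in. Then I opened the jaws and withdrew straight up.

**Last checks:**
- **Pin home:** the ring top measures 107–108 mm in both the side and wrist cameras; 107 mm is the height with the pin home. The side force fell from about 4 N to 0 at the snap.
- **Right notch:** the ring now stands at about 187–188°, roughly 0.75 rad from the start. That matches the next notch as measured in the pictures, and the further notch is still visible beyond it.
- **Nothing disturbed:** the jar and shaker stand on the tray. The mug looks to be where it was; I judged this by eye and did not measure it. The gripper is clear, with no force on the wrist.

**Disagreements:**
- The cameras' estimates of the turning axis differed by up to several mm (up to 9 mm in y in the first fits). I settled the ring's alignment from the wrist moments.
- Sliding took 3–6 N at the ring rather than the stated 3 N or so.
- The largest side force I read at the wrist was about 6 N, against the 35 N limit on the pin. I had no direct reading of the force at the pin itself.

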